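# Load a load-cell bar into the spring wiring nest and shut its rail

### The job

Load the bare load-cell bar (the one with open copper-and-amber gauge pockets) into the wiring nest for soldering, pockets up: push its end against the spring follower, let it down into the channel behind the end-stop lip and leave it lying flat on the floor of the channel. Then swing the hold-down rail over it and press its black thumb pad until it snaps under the catch and stays shut. Feel your way and force nothing - a firm thumb is enough - and leave the finished bars and the other things on the bench where they are.

Things in the scene. Friction and masses are not known exactly. Their poses are not given: they have to be found in the camera images.
- bar_center (a point): centre of the bare load-cell bar to be loaded: plain aluminium block 25 (its x) by 110 (its y) by 28 mm high (its z up), about 190 g, loose, lying flat on the bench; two round pockets on top show copper and amber. The point is half-way up (14 mm above its underside). Either end may go to the follower.
- nest: wiring nest bolted to the bench: aluminium base plate 90 (x) by 238 mm (y -120 to +118), 12 mm thick; origin on the bench under the middle of the channel, z up. The channel runs along its y axis. From -y to +y: catch post (y -109 to -119, top 64 mm above the bench) with a sprung brass roller reaching in to y = -91 (44 to 60 mm above the bench), end-stop lip, channel, brass follower, rod guide, rail hinge.
- channel (a point): middle of the channel floor, 12 mm above the bench, where the centre of the loaded bar's underside belongs; axes as the nest. White slippery plastic side walls, 27.2 mm apart, 8.4 mm thick, 13 mm high above the floor, the upper 4 mm chamfered at 45 degrees to a 35 mm wide mouth, stand at nest y -61 to -42 and +32 to +68 mm; the gap between leaves room for fingers down to the 12 mm base plate.
- lip (a point): top inner edge of the steel end-stop lip, which closes the -y end of the channel: 6 mm high above the channel floor, 6 mm thick (nest y -61 to -55), as wide as the channel. The space over it is open.
- follower_face (a point): centre of the face of the brass spring follower that the bar's end pushes on: 25 mm wide, 1 to 24 mm above the channel floor; the point is 10 mm above the floor. Out, it stands 96 mm from the lip's inner face (nest y = +41): the 110 mm bar, riding on top of the lip, must push it back 14 mm before its other end drops behind the lip.
- follower (a joint): how far the follower is pushed back towards nest +y, m: 0 out, 0.014 with the bar loaded, hard stop at 0.026. Spring about 3.5 N at 0, 8.5 N at 0.014, 12.5 N at the stop; its face is polished and slides easily.
- rail (a joint): opening angle of the blue hold-down rail, rad: 0 shut (level over the bar), about 1.6 upright. Turns about the nest's x axis at point rail_hinge; shut, it reaches towards nest -y. A spring holds it up: let go unlatched it rises to about 1. Pushing it down takes about 3 N at the pad; near 0.07 rad its tip meets the spring catch and takes about 10 to 15 N at the pad to snap under it.
- rail_hinge (a point): hinge pin of the rail, nest (0, +104, 46) mm; axes as the nest. Rail: two blue bars 6 mm wide, 8 mm thick, 16 mm apart (28 mm over both), joined under the pad by a 34 mm wide plate; 198 mm from pin to the round steel tongue at its tip. Its outer face (upper when shut) lies 3 mm off the pin's centre. Shut, its underside is 0.8 mm above a loaded bar.
- rail_pad (a point): centre of the top of the black thumb pad (30 across by 19 mm along, standing 4 mm proud of the rail's outer face), 173.5 mm from the hinge pin; when shut at nest y = -69.5, 53 mm above the bench. Its z axis points out of the pad's top.
- potted_a_center (a point): centre of a finished bar, same block with green-filled pockets and a black gland on one end; leave alone
- potted_b_center (a point): centre of another finished bar with green-filled pockets; leave alone
- spool: solder spool, 54 mm across, 45 mm high; origin under its centre; leave alone
- flux: amber flux bottle with red cap, 42 mm across, 100 mm high; origin under its centre; leave alone
- driver: yellow-handled screwdriver, 170 mm long, lying on the bench; leave alone
Mind the look-alikes: they are no part of the job. What is shaped like the part that bears bar_center but red or turquoise is not meant.

How it is judged:
On the way:
1. the bare bar lies seated in the channel between follower and lip, let go, with the rail still up (z of bar_center in the frame of channel between 0.0125 and 0.0158 m and y of bar_center in the frame of channel between -0.0025 and 0.0025 m and value of joint follower above 0.011 m and contact force between the fingers and bar below 0.1 N and value of joint rail above 0.6 rad), for 0.2 s.
At the end, for the whole second after the job is handed in: The bare bar lies pockets up, flat on the channel floor (within 1.8 mm), square in the channel (within 0.05 rad and 3 mm sideways), its end against the lip (within 2.5 mm) with the follower pushed back at least 11 mm, and the rail is shut under its catch (below 0.025 rad) and stays so (z of bar_center in the frame of channel between 0.0125 and 0.0158 m and y of bar_center in the frame of channel between -0.0025 and 0.0025 m and x of bar_center in the frame of channel between -0.003 and 0.003 m and angle between the y axis of bar_center and the y axis of nest, either way round below 0.05 rad and angle between bar_center's own z axis and vertical below 0.05 rad and value of joint follower above 0.011 m and value of joint rail below 0.025 rad and velocity of joint rail below 0.05 rad/s); the robot touches nothing.
It fails at once if the follower is rammed: more than 30 N between it and the bar (contact force between bar and follower above 30 N).
It fails at once if the bar is forced: more than 70 N between it and the nest (contact force between bar and nest above 70 N).
It fails at once if the rail is forced: more than 50 N from the robot (contact force between any of the fingers, the arm and rail above 50 N).
It fails at once if a finished bar or another thing on the bench is moved more than 20 mm (distance of any of potted_a_center, potted_b_center, spool, flux, driver from where it was at the start of the episode above 0.02 m).
It also fails if it takes over 72 s, if anything falls off the work surface, if the arm or the gripper's body presses on something with over 40 N, if the wrist force passes 120 N, or if a joint passes its speed limit or range.

### The arm

A 6-joint arm with a two-finger parallel gripper is mounted at the origin on the work surface. World frame = base frame: x ahead of the robot, y to its left, z up, the work surface at z = 0. Lengths are in m, angles in rad, forces in N, time in s.
With the tool pointing down it reaches from about 0.325 to 0.775 m from the base axis. Payload 5.5 kg.
Tool frame: the origin (TCP) lies between the finger pads; the fingertips stand 8 mm ahead of it and the grasp point (between the pads) lies 11 mm behind it (tcp_to_tips is the distance from the TCP to the fingertips, in m); z points along the fingers, y is the line along which they close (so a half turn about z gives the same grasp; the last joint's range is limited). The gripper opens to 88 mm and grips with 3 to 60 N. Pads are 20 mm wide; open, the fingers measure 115 mm over their backs; the gripper's body (75 mm by 178 mm) begins 61 mm behind the grasp point.
Start: joints at [-1.27, 0.091, 1.231, -0, 1.82, -0.057], TCP at [0.21, -0.562, 0.231] pointing down, gripper open.
Joint ranges: [-2.87, 2.87], [-0.86, 2.18], [0.17, 2.46], [-1.51, 4.65], [0.06, 2.69], [-2.65, 2.65]. Speed limits (rad/s): [2.57, 2.57, 3.01, 3.14, 3.14, 3.14].

### API

Orientations are given as a unit quaternion [w, x, y, z].
In Python, from bench import * gives the robot as it stands. Calls block until the motion is done:
- move_to(position, orientation): joint-space move of the TCP to a pose.
- move_l(position, speed=0.15, orientation=None): straight line of the TCP; orientation=None keeps the orientation; speed is the mean speed in m/s.
- movej(angles): joint-space move.
- gripper_open() and close(): open the fingers fully, or close them until they stop; the grip force is fixed at half the most.
- hold(seconds).
- inverse_kinematics(position, orientation): joint angles nearest the present ones, or None.
- state(): the state.
- get_image(name): name is "scene" or "top" or "wrist"; returns a dict with "frame" (400x640x3 uint8, blue, green, red), "depth" (400x640 float32, m along the optical axis (not along the pixel's ray), 0 where there is no reading), "camera_matrix" (3x3 intrinsics, pixels), "view" (4x4, takes a point from world to camera coordinates). Camera axes: x right, y up, looking along -z (the intrinsics and any distortion apply to the point x, -y, -z); pixel columns grow to the right and rows downward; lengths in m; the calibration is good to about 2 mm. A picture is of the moment at which its call begins.
A pose or a line that the arm cannot do raises IKError and nothing moves.
- job_done(): hands the job in; it is judged then, once.
The state is a dict: "time": time; "joint_pos": joint angles; "dq": joint speeds; "joint_torque": joint torques, N m; "ee_pos": TCP position; "ee_rot": TCP orientation; "ft_force": force on the tool from outside, world axes, zero at the start; "moment": the same for the moment, N m; "finger_gap": finger opening in m; "finger_force": force on a finger pad.
Only numpy, scipy, OpenCV 4.12 (cv2) and the standard library are available. Lean on these libraries where they do the work, as an engineer would, in place of code of your own. Each camera call takes 0.05 s, during which the arm holds its last target. There are 200 camera calls.

## Working session

There is one attempt and no reset: what is moved stays moved. The work goes in short steps, each a Python script; the robot and the scene stay as the last script left them, time stands still between calls to the robot, and variables do not carry over. Pictures are saved under pics/ and viewed, at most 10 in all, crops included, and the job is handed in when it is done.

```bash
ls; mkdir -p pics; python3 - <<'E'
from bench import *
import cv2
for n in ("top","scene"):
    i=get_image(n); cv2.imwrite(f"pics/{n}0.png",i["frame"]); print(n,i["camera_matrix"],i["view"])
s=state(); print(s["time"],s["ee_pos"],s["ee_rot"],s["ft_force"],s["finger_gap"])
E
```

```text
pics
top [[480.88694053   0.         322.91240651]
 [  0.         480.88694053 205.80609224]
 [  0.           0.           1.        ]] [[-0.01972785 -0.99978708 -0.00605095  0.01770049]
 [ 0.99194243 -0.02032988  0.12504766 -0.46580873]
 [-0.12514405 -0.00353527  0.99213228 -1.50821594]
 [ 0.          0.          0.          1.        ]]
scene [[399.27027428   0.         318.56402733]
 [  0.         399.27027428 201.7847712 ]
 [  0.           0.           1.        ]] [[-0.83073118  0.55646224  0.01534549  0.38692866]
 [-0.46548379 -0.70950184  0.52908598  0.16361543]
 [ 0.30530403  0.43238514  0.84842946 -1.31429745]
 [ 0.          0.          0.          1.        ]]
0.1 [ 0.2100284  -0.56178042  0.22964062] [-8.56852171e-04  9.84044440e-01  1.77920751e-01 -1.12128662e-04] [ 0.13039595 -0.08416294 -0.1193724 ] 0.08744585257504146
```

View pics/top0.png

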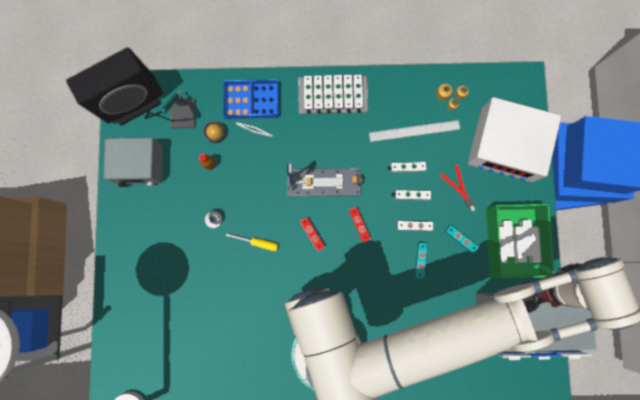

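View pics/scene0.png

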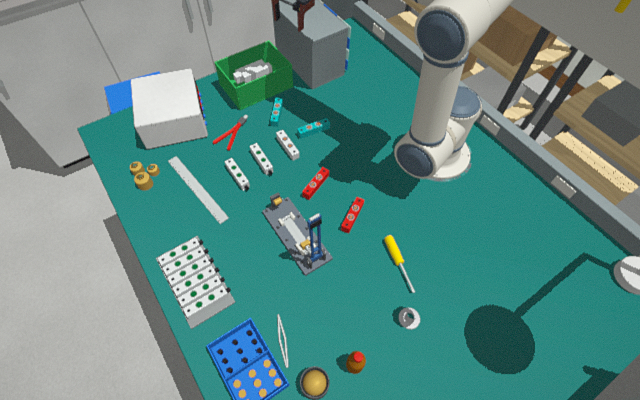

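Top view: three white-ish bars at (408,167), (413,195) and (415,226). The red bars at (312,234) and (360,224) and the turquoise ones at (421,260) and (462,239) are decoys. The nest is at (324,181) with its rail upright at the left end. One enlarged composite will show the pockets.

```bash
python3 - <<'E'
import cv2,numpy as np
t=cv2.imread("pics/top0.png")
a=cv2.resize(t[150:245,380:445],None,fx=6,fy=6,interpolation=cv2.INTER_CUBIC)
b=cv2.resize(t[155:205,280:372],None,fx=4.3,fy=4.3,interpolation=cv2.INTER_CUBIC)
c=np.zeros((570,390+b.shape[1],3),np.uint8);c[:,:390]=a;c[:b.shape[0],390:]=b
s=cv2.imread("pics/scene0.png");d=cv2.resize(s[188:280,255:340],None,fx=3.8,fy=3.8,interpolation=cv2.INTER_CUBIC)
c[218:218+d.shape[0],390:390+d.shape[1]]=d[:352]
cv2.imwrite("pics/crop0.png",c)
E
```

```text
(no output)
```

View pics/crop0.png

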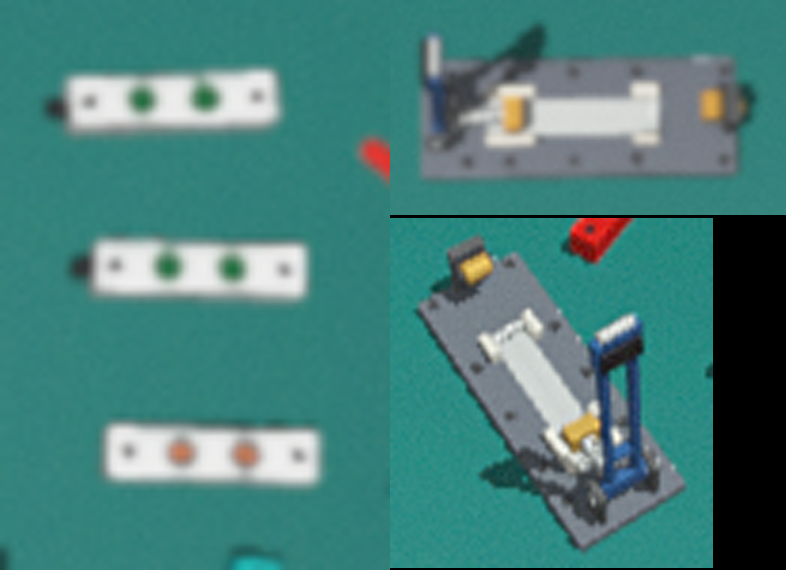

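The bottom one, at (415,226), is the bare bar: it has copper pockets and no gland, while the other two are green-filled with black glands. The nest's follower and hinge are on the left (world +y) and the catch roller is on the right. Next I'll get coarse positions from the top view and move over the bar.

```bash
cat > h.py <<'E'
from bench import *
import cv2, numpy as np
from scipy.spatial.transform import Rotation as R
def ray(im,uv,z):
    """pixels -> world xy on plane z"""
    uv=np.atleast_2d(uv).astype(float); K=im["camera_matrix"]; V=im["view"]
    d=np.c_[(uv[:,0]-K[0,2])/K[0,0], -(uv[:,1]-K[1,2])/K[1,1], -np.ones(len(uv))]@V[:3,:3]
    c=-V[:3,:3].T@V[:3,3]
    return c+d*((z-c[2])/d[:,2])[:,None]
def pix(im,P):
    P=np.atleast_2d(P); q=P@im["view"][:3,:3].T+im["view"][:3,3]; K=im["camera_matrix"]
    return np.c_[K[0,2]-K[0,0]*q[:,0]/q[:,2], K[1,2]+K[1,1]*q[:,1]/q[:,2]]
def down(a,tilt=0):
    """tool down, y axis at world angle a"""
    ty=np.array([np.cos(a),np.sin(a),0]); tz=np.array([0,0,-1.]); 
    q=R.from_matrix(np.c_[np.cross(ty,tz),ty,tz]).as_quat(); return q[[3,0,1,2]]
def rect(im,mask,z,near=None):
    cs,_=cv2.findContours(mask,cv2.RETR_EXTERNAL,cv2.CHAIN_APPROX_NONE)
    out=[]
    for c in cs:
        if cv2.contourArea(c)<100: continue
        p=ray(im,c.reshape(-1,2),z)[:,:2]; (cx,cy),(w,h),a=cv2.minAreaRect((p*1000).astype(np.float32))
        if w>h: w,h,a=h,w,a-90     # a = angle of the short side
        a=(a+90)%180-90
        out.append((cx/1000,cy/1000,w,h,a,c.reshape(-1,2).mean(0).round()))
    return out
def st():
    s=state(); print("t %.1f"%s["time"],"p",np.round(s["ee_pos"],4),"F",np.round(s["ft_force"],1),"M",np.round(s["moment"],2),"gap %.4f"%s["finger_gap"],"ff",np.round(s["finger_force"],1)); return s
E
python3 - <<'E'
from h import *
im=get_image("top"); f=im["frame"]; hsv=cv2.cvtColor(f,cv2.COLOR_BGR2HSV)
m=cv2.inRange(hsv,(0,0,150),(180,60,255)); m[:,:380]=0;m[:,450:]=0;m[:150]=0;m[245:]=0
for r in rect(im,m,.028): print("bar",np.round(r[:5],4),r[5])
m=cv2.inRange(hsv,(0,0,0),(180,255,255)); m=cv2.bitwise_not(cv2.inRange(hsv,(75,80,60),(95,255,255)))
m[:,:285]=0;m[:,366:]=0;m[:160]=0;m[200:]=0
for r in rect(im,m,.012): print("nest",np.round(r[:5],4),r[5])
for a in (0,np.pi):
    print(a,inverse_kinematics([.46,-.29,.2],down(a)),inverse_kinematics([.6,-.02,.2],down(a)))
E
```

```text
bar [  0.3971  -0.2832  28.6975 114.4767  -1.1631] [415. 225.]
bar [  0.4969  -0.2812  29.2314 108.9562  -2.2182] [413. 194.]
bar [  0.5891  -0.2707  31.9432 113.0629   0.8077] [408. 166.]
nest [ 5.547000e-01  1.600000e-03  1.090971e+02  2.443540e+02 -1.181400e+00] [322. 181.]
0 [-6.25063678e-01 -6.44322600e-02  1.44170720e+00 -4.44089210e-16
  1.76431771e+00 -6.25063678e-01] [-8.99865277e-02  8.78060703e-02  1.28830023e+00 -4.44089210e-16
  1.76548636e+00 -8.99865277e-02]
3.141592653589793 [-6.25063678e-01 -6.44322600e-02  1.44170720e+00 -4.44089210e-16
  1.76431771e+00  2.51652898e+00] None
```

```bash
python3 - <<'E'
from h import *
move_to([.397,-.283,.20],down(0))
im=get_image("wrist"); a=im["frame"]; print(np.round(im["view"],3),im["camera_matrix"][0]); np.savez("w1.npz",**im)
move_to([.555,.0,.22],down(0))
im=get_image("wrist"); np.savez("w2.npz",**im)
cv2.imwrite("pics/w12.png",np.vstack([a,im["frame"]])[:, :][::1]) if 0 else cv2.imwrite("pics/w12.png",cv2.resize(np.vstack([a,im["frame"]]),(480,600)))
st()
E
```

```text
[[ 1.    -0.001  0.    -0.397]
 [ 0.001  0.967 -0.255  0.296]
 [ 0.     0.255  0.967 -0.287]
 [ 0.     0.     0.     1.   ]] [354.59837417   0.         320.72146187]
t 2.8 p [ 0.5548 -0.0014  0.22  ] F [-0.3 -0.1 -0.1] M [-0.   -0.06 -0.04] gap 0.0880 ff 0.0
```

View pics/w12.png

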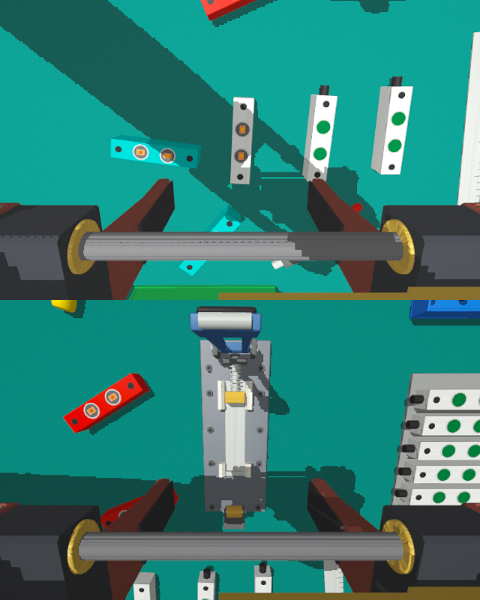

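Upper picture (wrist view over the bar): the bare bar is at (323,187) full scale, its two open copper/amber pockets clear. Lower picture: the nest runs along image columns about 270–360, with white walls, the brass follower at (313,130) and the roller at (313,285). I'll use the depth to get poses.

```bash
cat >> h.py <<'E'
def cloud(im):
    d=im["depth"]; K=im["camera_matrix"]; V=im["view"]; v,u=np.mgrid[:d.shape[0],:d.shape[1]]
    P=np.dstack([(u-K[0,2])/K[0,0]*d,-(v-K[1,2])/K[1,1]*d,-d]); W=(P-V[:3,3])@V[:3,:3]; W[d==0]=np.nan; return W
def fit(W,sel,mn=30):
    n,l,s,_=cv2.connectedComponentsWithStats(sel.astype(np.uint8)); out=[]
    for i in range(1,n):
        if s[i,4]<mn: continue
        p=W[l==i]; (cx,cy),(w,h),a=cv2.minAreaRect((p[:,:2]*1000).astype(np.float32))
        if w>h: w,h,a=h,w,a-90
        print(s[i],"xy %.1f %.1f  size %.1f x %.1f  ang %.2f  z %.1f"%(cx,cy,w,h,(a+90)%180-90,np.median(p[:,2])*1000))
E
python3 - <<'E'
from h import *
L=lambda n:dict(np.load(n))
im=L("w1.npz"); W=cloud(im); f=im["frame"]
b=(abs(W[...,2]-.028)<.004)&(abs(W[...,0]-.397)<.03)&(abs(W[...,1]+.283)<.08)
print("bar");fit(W,b)
hsv=cv2.cvtColor(f,cv2.COLOR_BGR2HSV)
cop=((hsv[...,0]<22)&(hsv[...,1]>100)&b); print("cop");fit(W,cop,15)
im=L("w2.npz"); W=cloud(im); f=im["frame"]; hsv=cv2.cvtColor(f,cv2.COLOR_BGR2HSV)
near=(abs(W[...,0]-.555)<.08)&(abs(W[...,1])<.16)
print("plate");p=near&(W[...,2]>.008)&(W[...,2]<.06); fit(W,p,500)
print("plate only z12");fit(W,near&(abs(W[...,2]-.012)<.003),200)
print("walls");fit(W,near&(abs(W[...,2]-.025)<.003)&(hsv[...,1]<60)&(hsv[...,2]>120),20)
print("brass");fit(W,near&(hsv[...,0]>12)&(hsv[...,0]<32)&(hsv[...,1]>90)&(W[...,2]>.02),20)
q=near&(abs(W[...,2]-.012)<.003)
for y in (-.03,-.015,0.0,.015,.03,.05,.07):
    r=q&(abs(W[...,1]-y)<.003); x=W[r][:,0]*1000; print(y,"plate x %.1f %.1f mid %.2f"%(x.min(),x.max(),(x.min()+x.max())/2))
q=near&(hsv[...,1]<60)&(hsv[...,2]>150)
E
```

```text
bar
[ 307  130   32  115 3033] xy 397.6 -283.8  size 25.0 x 110.2  ang -2.69  z 27.2
cop
[319 167   8  11  84] xy 398.3 -266.6  size 6.5 x 9.5  ang -0.01  z 27.7
[318 203   8  11  75] xy 397.3 -301.1  size 6.7 x 10.0  ang -0.36  z 27.6
plate
[  266    51    95   245 19578] xy 546.6 5.4  size 90.2 x 238.1  ang -0.47  z 11.3
plate only z12
[  266    53    95   229 16057] xy 546.6 5.3  size 90.1 x 237.9  ang -0.45  z 11.1
walls
[306  86  15  36 308] xy 547.4 77.3  size 13.4 x 31.9  ang -0.76  z 25.2
[290 107   9  39 285] xy 529.0 56.5  size 7.7 x 35.9  ang -1.28  z 23.8
[327 108   9  38 255] xy 564.6 56.0  size 7.7 x 34.9  ang 0.47  z 23.9
[292 218   7  18 104] xy 527.9 -44.9  size 6.2 x 18.8  ang -1.09  z 23.8
[327 218   7  18 102] xy 564.2 -45.0  size 6.2 x 19.0  ang 0.43  z 23.8
brass
[300 122  26  15 390] xy 547.0 54.3  size 12.9 x 23.4  ang -89.96  z 35.1
[302 274  21  16 333] xy 546.0 -93.9  size 18.6 x 19.8  ang -89.99  z 57.0
[  89  292   45   74 1564] xy 509.8 23.4  size 3.0 x 16.8  ang -0.09  z 308.8
[ 509  292   45   74 1584] xy 599.7 23.3  size 3.4 x 16.6  ang -0.55  z 309.0
[ 291  382  349   18 4185] xy 583.3 17.9  size 3.5 x 68.2  ang 89.83  z 318.1
-0.03 plate x 501.8 591.1 mid 546.44
-0.015 plate x 502.4 590.7 mid 546.52
0.0 plate x 502.0 591.4 mid 546.68
0.015 plate x 502.4 590.9 mid 546.66
0.03 plate x 501.8 591.7 mid 546.77
0.05 plate x 502.8 591.1 mid 546.98
0.07 plate x 502.6 591.6 mid 547.12
```

```bash
python3 - <<'E'
from h import *
im=dict(np.load("w1.npz")); W=cloud(im); hsv=cv2.cvtColor(im["frame"],cv2.COLOR_BGR2HSV)
o=(W[...,2]>.012)&(W[...,2]<.05)&(abs(W[...,1]+.28)<.1)&(abs(W[...,0]-.4)<.12)
fit(W,o,100)
for y in np.arange(-.32,-.235,.01):
    r=o&(abs(W[...,1]-y)<.005); x=W[r][:,0]; print(round(y,3),"left nb max x %.4f"%np.nanmax(np.r_[x[x<.375],0]),"right nb min %.4f"%np.nanmin(np.r_[x[x>.42],9]))
E
```

```text
[ 405  113   44  129 3605] xy 497.5 -274.7  size 26.0 x 121.6  ang -2.77  z 27.0
[ 307  129   32  116 3049] xy 397.6 -283.8  size 25.0 x 110.3  ang -2.69  z 27.1
[ 197  188   69   37 1921] xy 309.9 -300.9  size 25.9 x 63.3  ang 81.70  z 27.0
-0.32 left nb max x 0.3397 right nb min 0.4825
-0.31 left nb max x 0.3411 right nb min 0.4830
-0.3 left nb max x 0.3426 right nb min 0.4835
-0.29 left nb max x 0.3426 right nb min 0.4840
-0.28 left nb max x 0.2894 right nb min 0.4844
-0.27 left nb max x 0.0000 right nb min 0.4850
-0.26 left nb max x 0.0000 right nb min 0.4852
-0.25 left nb max x 0.0000 right nb min 0.4858
-0.24 left nb max x 0.0000 right nb min 0.4864
```

The neighbour turquoise bar reaches to x=0.343, close to the open finger. So I'll grip 13 mm towards +y from the bar centre, which is still inside the nest's finger gap.

```bash
python3 - <<'E'
from h import *
a=np.deg2rad(-2.4)
move_to([.400,-.271,.15],down(a))
move_l([.400,-.271,.06],.12); move_l([.400,-.271,.013],.05); st()
close(); st()
p=state()["ee_pos"]; move_l([p[0],p[1],.10],.12); s=st(); print(s["ee_rot"])
move_to([.5465,-.02,.16],down(-.0072)); hold(.2); st()
im=get_image("wrist"); np.savez("w3.npz",**im); cv2.imwrite("pics/w3.png",im["frame"])
E
```

```text
t 6.0 p [ 0.4002 -0.2712  0.0134] F [-0.1 -0.6  0. ] M [-0.08 -0.06  0.01] gap 0.0880 ff 0.0
t 7.0 p [ 0.3998 -0.271   0.013 ] F [-0.4 -0.2  0. ] M [0.02 0.15 0.02] gap 0.0246 ff 30.0
t 7.8 p [ 0.3995 -0.2707  0.099 ] F [ 0.8 -0.8 -1.3] M [-0.03 -0.09 -0.04] gap 0.0247 ff 30.0
[-7.83232593e-04  7.21749367e-01  6.92154050e-01 -9.43717515e-05]
t 9.2 p [ 0.5462 -0.0213  0.1597] F [ 0.  -0.1 -1.9] M [ 0.01 -0.08  0.  ] gap 0.0252 ff 30.0
```

View pics/w3.png

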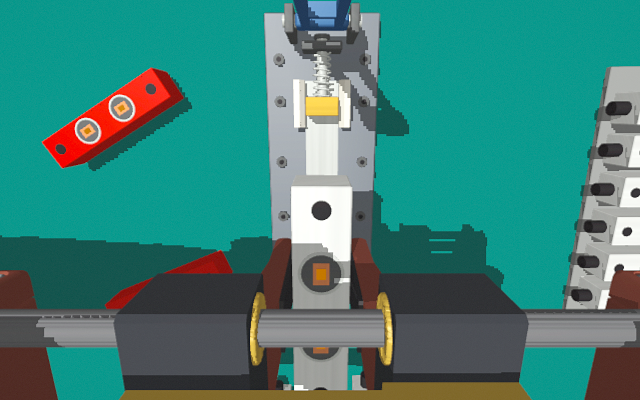

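The bar is held, its +y end visible at (321,185) and its sides at columns 293–349. The follower is at (321,105). I'll measure the bar in the hand and the nest again from this view.

```bash
python3 - <<'E'
from h import *
im=dict(np.load("w3.npz")); W=cloud(im); hsv=cv2.cvtColor(im["frame"],cv2.COLOR_BGR2HSV)
b=(abs(W[...,2]-.1745)<.006)&(abs(W[...,0]-.5465)<.02)&(W[...,1]>-.03)
print("held z",np.nanmedian(W[b][:,2])*1000,"end y",np.percentile(W[b][:,1],99.5)*1000, "end z spread")
for y in np.arange(-.005,.03,.004):
    r=b&(abs(W[...,1]-y)<.002); x=W[r][:,0]*1000
    if len(x)>5: print("bar y %.3f x %.1f %.1f mid %.2f n %d z %.1f"%(y,x.min(),x.max(),(x.min()+x.max())/2,len(x),np.median(W[r][:,2])*1000))
near=(abs(W[...,0]-.547)<.06)&(abs(W[...,1])<.16)
q=near&(abs(W[...,2]-.012)<.003)
for y in np.arange(.04,.12,.01):
    r=q&(abs(W[...,1]-y)<.003); x=W[r][:,0]*1000; print("plate y %.2f x %.1f %.1f mid %.2f"%(y,x.min(),x.max(),(x.min()+x.max())/2))
print("walls");fit(W,near&(abs(W[...,2]-.024)<.003)&(hsv[...,1]<60)&(hsv[...,2]>120),20)
print("brass");fit(W,near&(hsv[...,0]>12)&(hsv[...,0]<32)&(hsv[...,1]>90)&(W[...,2]>.02)&(W[...,2]<.06),20)
E
```

```text
held z 173.95378492461904 end y 20.677970932655924 end z spread
bar y -0.005 x 533.5 558.5 mid 545.99 n 533 z 173.8
bar y -0.001 x 533.7 558.4 mid 546.04 n 553 z 173.9
bar y 0.003 x 533.8 558.3 mid 546.07 n 556 z 173.9
bar y 0.007 x 534.0 558.7 mid 546.35 n 556 z 173.9
bar y 0.011 x 534.1 558.7 mid 546.40 n 585 z 173.9
bar y 0.015 x 533.8 558.6 mid 546.23 n 596 z 173.9
bar y 0.019 x 533.9 558.6 mid 546.26 n 678 z 173.6
plate y 0.04 x 502.6 591.6 mid 547.09
plate y 0.05 x 502.0 591.2 mid 546.58
plate y 0.06 x 502.4 592.0 mid 547.24
plate y 0.07 x 502.1 591.5 mid 546.83
plate y 0.08 x 502.6 592.1 mid 547.33
plate y 0.09 x 502.2 591.8 mid 547.01
plate y 0.10 x 503.0 592.3 mid 547.67
plate y 0.11 x 502.5 591.9 mid 547.22
walls
[313  51  18  46 436] xy 547.4 77.7  size 13.3 x 32.6  ang -0.85  z 24.8
[293  79  12  48 469] xy 529.2 56.6  size 8.3 x 35.5  ang 0.31  z 23.7
[339  79  11  48 472] xy 564.9 56.2  size 7.9 x 35.4  ang 0.48  z 23.8
brass
[305  97  33  19 613] xy 546.8 53.8  size 13.1 x 24.2  ang 89.48  z 35.2
```

```bash
cat >> h.py <<'E'
YAW=-.0072; O=np.array([.5465,.0064])
def w(x,y): # nest mm -> world xy m
    c,s=np.cos(YAW),np.sin(YAW); return O+np.array([c*x-s*y,s*x+c*y])/1000
E
python3 - <<'E'
from h import *
q=down(YAW)
def go(by,bot,sp,dx=.2): # bar centre nest y, bottom height mm above bench
    x,y=w(dx,by+13); move_l([x,y,(bot+13)/1000],sp,q)
go(-17,45,.08); go(-17,28,.06); hold(.3); s=st(); F0=np.array(s["ft_force"])
for b in (26,24.5,23,21.5,20,19.5):
    go(-17,b,.02); s=st()
    if np.linalg.norm(np.array(s["ft_force"])-F0)>8: print("STOP"); break
hold(.2); st(); print(np.round(w(.2,-4),4))
E
```

```text
t 11.4 p [0.5469 0.0024 0.0413] F [-0.6  0.6 -1.5] M [-0.03 -0.08  0.06] gap 0.0250 ff 30.0
t 11.7 p [0.5465 0.0024 0.0388] F [-0.2 -0.7 -2.2] M [-0.03 -0.06 -0.03] gap 0.0247 ff 30.0
t 11.9 p [0.5466 0.0024 0.0373] F [ 0.4  0.2 -1.6] M [-0.07 -0.07  0.04] gap 0.0248 ff 30.0
t 12.2 p [0.5466 0.0024 0.0358] F [-0.2 -0.4 -1.9] M [-0.02 -0.15 -0.02] gap 0.0248 ff 30.0
t 12.4 p [0.5466 0.0024 0.0343] F [ 0.6 -0.6 -2.6] M [ 0.01 -0.1   0.04] gap 0.0248 ff 30.0
t 12.7 p [0.5466 0.0024 0.0328] F [-0.9  0.  -2. ] M [-0.01 -0.07  0.03] gap 0.0247 ff 30.0
t 12.9 p [0.5467 0.0024 0.0325] F [ 0.3 -0.1 -2.6] M [-0.03 -0.11  0.01] gap 0.0250 ff 30.0
t 13.1 p [0.5467 0.0024 0.0325] F [ 0.1 -0.  -2. ] M [ 0.05 -0.08  0.01] gap 0.0247 ff 30.0
[0.5467 0.0024]
```

It entered between the walls without contact. Next is the push against the follower.

```bash
python3 - <<'E'
from h import *
q=down(YAW)
def go(by,bot,sp,dx=.2):
    x,y=w(dx,by+13); move_l([x,y,(bot+13)/1000],sp,q)
for by in (-15,-13,-10,-7,-4,-2,0,1):
    go(by,19.5,.03); s=st(); F=np.array(s["ft_force"])
    if abs(F[1])>16 or abs(F[0])>8 or F[2]>8: print("STOP"); break
hold(.2); st(); print(np.round(w(.2,14),4))
im=get_image("wrist"); np.savez("w4.npz",**im); cv2.imwrite("pics/w4.png",im["frame"][0:400,160:500])
W=cloud(im); b=(abs(W[...,2]-.0475)<.003)&(abs(W[...,0]-.547)<.016)&(W[...,1]>.0); print("bar end y",np.percentile(W[b][:,1],99.5)*1000,"expect",w(0,56)*1000,"z",np.median(W[b][:,2]))
E
```

```text
t 13.4 p [0.5467 0.0045 0.0325] F [ 0.3  0.2 -2. ] M [-0.   -0.05 -0.  ] gap 0.0251 ff 30.0
t 13.6 p [0.5467 0.0058 0.0326] F [-0.4 -3.7 -2.4] M [-0.66 -0.07  0.06] gap 0.0250 ff 30.0
t 13.9 p [0.5468 0.0089 0.0325] F [ 0.2 -3.6 -2.2] M [-0.81 -0.07  0.07] gap 0.0246 ff 30.0
t 14.1 p [0.5468 0.0118 0.0325] F [ 0.5 -5.8 -2.2] M [-0.98 -0.02  0.07] gap 0.0250 ff 30.0
t 14.4 p [0.5468 0.0146 0.0326] F [-0.2 -6.6 -1. ] M [-1.13 -0.02  0.06] gap 0.0249 ff 30.0
t 14.6 p [0.5468 0.0163 0.0326] F [-1.  -6.5 -1.4] M [-1.29 -0.03  0.05] gap 0.0249 ff 30.0
t 14.9 p [0.5468 0.0181 0.0326] F [-1.1 -8.2 -1.4] M [-1.35 -0.    0.1 ] gap 0.0247 ff 30.0
t 15.1 p [0.5468 0.019  0.0326] F [-0.4 -8.  -1.6] M [-1.42  0.01  0.06] gap 0.0248 ff 30.0
t 15.3 p [0.5468 0.019  0.0326] F [-0.3 -8.4 -1.3] M [-1.37 -0.03  0.08] gap 0.0247 ff 30.0
[0.5468 0.0204]
bar end y 104.52216508799447 expect [546.90319652  62.39854849] z 0.04679241188073548
```

```bash
python3 - <<'E'
from h import *
q=down(YAW)
def go(by,bot,sp,dx=.2):
    x,y=w(dx,by+13); move_l([x,y,(bot+13)/1000],sp,q)
go(1.8,19.5,.02); go(2.8,19.5,.02); hold(.2); st()
im=get_image("wrist"); W=cloud(im); hsv=cv2.cvtColor(im["frame"],cv2.COLOR_BGR2HSV)
b=(abs(W[...,2]-.047)<.003)&(abs(W[...,0]-.547)<.011)&(W[...,1]>.03)&(W[...,1]<.075); print("bar end y",np.percentile(W[b][:,1],99.5)*1000,"expect",w(0,56)*1000)
near=(abs(W[...,0]-.547)<.03)&(W[...,1]<.1)
fit(W,near&(hsv[...,0]>12)&(hsv[...,0]<32)&(hsv[...,1]>90)&(W[...,2]>.02)&(W[...,2]<.06),20)
for bot in (18.5,17.5,16.5,15,13.5,12.5,12.1):
    go(2.8,bot,.02); s=st()
    if s["ft_force"][2]>7: print("contact z"); break
hold(.2); st()
E
```

```text
t 16.1 p [0.5468 0.0206 0.0326] F [-0.5 -7.8 -1.7] M [-1.47  0.06  0.05] gap 0.0248 ff 30.0
bar end y 62.456686669678604 expect [546.90319652  62.39854849]
[ 293  145   58   36 2000] xy 547.4 69.4  size 14.2 x 24.7  ang 89.28  z 35.1
[316 269  10  12 111] xy 546.6 24.1  size 3.8 x 6.1  ang -0.73  z 47.5
[316 347  10   3  20] xy 546.3 -12.0  size 1.8 x 4.0  ang -85.46  z 47.4
t 16.4 p [0.547  0.0206 0.032 ] F [ 0.  -8.2  0.7] M [-1.5   0.04  0.1 ] gap 0.0249 ff 30.0
t 16.6 p [0.5472 0.0206 0.0312] F [-0.3 -8.3  0.5] M [-1.49  0.07  0.02] gap 0.0248 ff 30.0
t 16.9 p [0.5473 0.0206 0.0304] F [-0.1 -9.   0.9] M [-1.44 -0.05  0.05] gap 0.0250 ff 30.0
t 17.1 p [0.5475 0.0206 0.0289] F [-0.2 -8.7  0.2] M [-1.43 -0.09  0.05] gap 0.0248 ff 30.0
t 17.4 p [0.5476 0.0205 0.0275] F [ 0.1 -9.   0.8] M [-1.43 -0.15  0.03] gap 0.0248 ff 30.0
t 17.6 p [0.5476 0.0205 0.0265] F [ 0.4 -9.1  1.4] M [-1.41 -0.17  0.04] gap 0.0250 ff 30.0
t 17.9 p [0.5477 0.0206 0.0263] F [-0.2 -8.2  2. ] M [-1.39 -0.09  0.03] gap 0.0251 ff 30.0
t 18.1 p [0.5477 0.0205 0.0263] F [ 0.7 -8.5  2.2] M [-1.45 -0.09  0.03] gap 0.0247 ff 30.0
```

```bash
python3 - <<'E'
from h import *
q=down(YAW)
def chk():
    im=get_image("wrist"); W=cloud(im); hsv=cv2.cvtColor(im["frame"],cv2.COLOR_BGR2HSV)
    b=(W[...,2]<.055)&(W[...,2]>.033)&(abs(W[...,0]-.547)<.016)&(hsv[...,1]<60)
    for y in (-.03,-.02,-.012,.0,.03,.04,.05,.056):
        r=b&(abs(W[...,1]-y)<.002); P=W[r]*1000
        if len(P)>5: print("y %.3f z %.1f x %.1f..%.1f"%(y,np.median(P[:,2]),P[:,0].min(),P[:,0].max()),end=" | ")
    print(); return im
def go(by,bot,sp,dx=.2):
    x,y=w(dx,by+13); move_l([x,y,(bot+13)/1000],sp,q)
chk()
for bot in (11.3,10.5,9.7,9):
    go(2.8,bot,.02); hold(.1); s=st()
    if s["ft_force"][2]>8: print("contact z"); break
im=chk(); cv2.imwrite("pics/w5.png",im["frame"][0:400,160:500])
E
```

```text
y -0.030 z 40.4 x 534.6..558.9 | y -0.020 z 40.4 x 534.3..559.3 | y -0.012 z 40.7 x 534.5..559.2 | y 0.030 z 40.8 x 533.8..561.2 | y 0.040 z 40.4 x 535.1..559.8 | y 0.050 z 40.4 x 535.4..560.2 | y 0.056 z 40.4 x 535.2..560.0 | 
t 18.5 p [0.5477 0.0206 0.0254] F [ 0.8 -9.2  1.4] M [-1.43 -0.09  0.03] gap 0.0248 ff 30.0
t 18.8 p [0.5478 0.0206 0.025 ] F [ 0.5 -8.9  3.5] M [-1.37 -0.04  0.02] gap 0.0249 ff 30.0
t 19.2 p [0.5478 0.0206 0.025 ] F [-2.2 -8.9  7. ] M [-1.37  0.34  0.04] gap 0.0243 ff 30.0
t 19.5 p [0.5478 0.0206 0.025 ] F [-4.2 -8.3 10.3] M [-1.37  0.79  0.05] gap 0.0249 ff 30.0
contact z
y -0.030 z 39.0 x 534.7..559.1 | y -0.020 z 39.0 x 534.9..559.5 | y -0.012 z 39.6 x 534.7..559.3 | y 0.030 z 39.6 x 534.0..561.4 | y 0.040 z 39.1 x 535.2..560.0 | y 0.050 z 39.2 x 535.6..560.3 | y 0.056 z 39.2 x 535.3..560.2 |
```

View pics/w5.png

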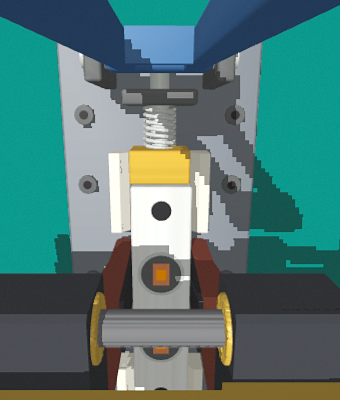

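The bar top is flat at about 39.2 mm everywhere, which is the expected 40 mm less the camera's 0.8 mm bias. So it lies on the floor behind the lip. I'll release it, lift and check, and measure the rail angle from the earlier view.

```bash
python3 - <<'E'
from h import *
q=down(YAW)
x,y=w(.2,15.8); move_l([x,y,.0237],.02,q); st()
gripper_open(); hold(.3); st()
p=state()["ee_pos"]; move_l([p[0],p[1],.10],.1); move_l([p[0],p[1]-.03,.20],.2); hold(.2)
im=get_image("wrist"); np.savez("w6.npz",**im); cv2.imwrite("pics/w6.png",im["frame"][0:400,160:500]); st()
W=cloud(im); b=(abs(W[...,2]-.0393)<.004)&(abs(W[...,0]-.547)<.016)&(W[...,1]>-.06)&(W[...,1]<.075)
hsv=cv2.cvtColor(im["frame"],cv2.COLOR_BGR2HSV); print("bar"); fit(W,b,100); print("expected centre",w(0,0)*1000)
print("brass");fit(W,(abs(W[...,0]-.547)<.03)&(hsv[...,0]>12)&(hsv[...,0]<32)&(hsv[...,1]>90)&(W[...,2]>.02)&(W[...,2]<.07),60)
for n in ("w2.npz",):
    i=dict(np.load(n)); W=cloud(i); r=(abs(W[...,0]-.547)<.025)&(W[...,2]>.08)&(W[...,1]>.0)&(W[...,2]<.26)
    i6=cloud(im); r6=(abs(i6[...,0]-.547)<.025)&(i6[...,2]>.08)&(i6[...,1]>.0)&(i6[...,2]<.26)&(i6[...,1]>.05)
    for C,m in((W,r),(i6,r6)):
        P=C[m]*1000
        for z in range(90,250,20):
            k=abs(P[:,2]-z)<10
            if k.sum()>10: print("z %d y %.1f..%.1f"%(z,P[k,1].min()-6.4,P[k,1].max()-6.4),end=" | ")
        print()
E
```

```text
t 19.8 p [0.5478 0.0205 0.0251] F [ 0.8 -9.2  1.3] M [-1.47 -0.05  0.01] gap 0.0251 ff 30.0
t 21.2 p [0.5468 0.0222 0.0237] F [-0.3 -0.9  0.1] M [-0.05 -0.13  0.02] gap 0.0873 ff 0.0
t 23.0 p [ 0.5463 -0.0075  0.1983] F [ 0.4 -0.1 -0.2] M [-0.03 -0.19  0.03] gap 0.0880 ff 0.0
bar
[ 309   99   29  138 3551] xy 547.6 12.8  size 25.0 x 122.9  ang -0.84  z 39.2
expected centre [546.5   6.4]
brass
[308  99  29  16 459] xy 547.0 68.1  size 12.4 x 24.2  ang 89.65  z 35.2
[320 155   7  11  76] xy 547.7 22.8  size 5.3 x 9.1  ang -0.47  z 39.8
[320 193   7  10  70] xy 547.5 -11.1  size 5.4 x 9.1  ang -0.20  z 39.8
[311 278  22  18 395] xy 545.8 -93.9  size 18.5 x 19.5  ang -89.77  z 57.1
z 90 y 95.2..103.6 | z 110 y 94.0..103.0 | z 130 y 92.8..100.9 | z 150 y 91.6..98.6 | z 170 y 90.5..95.9 | z 190 y 89.2..92.8 | z 210 y 87.9..89.6 | z 230 y 87.0..100.7 | 
z 90 y 95.2..103.8 | z 110 y 94.0..102.0 | z 130 y 92.7..100.9 | z 150 y 91.6..99.3 | z 170 y 90.3..98.6 | z 190 y 89.1..94.9 | z 210 y 87.8..90.2 | z 230 y 86.8..88.5 |
```

View pics/w6.png

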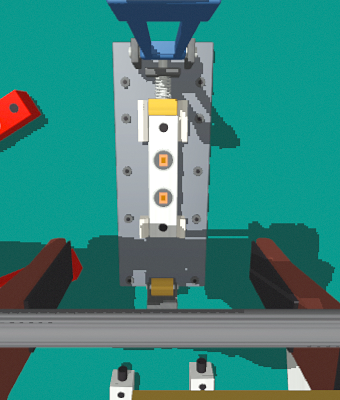

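The picture shows the bar seated: it runs from the lip (lower white walls) to the follower at (162,106), pockets up and let go, with the rail up at about 1.51 rad. Next I'll bring the closed fingers behind the rail and swing it down, following the pad's arc.

```bash
cat >> h.py <<'E'
def tip(th,back=0,dz=0):
    """TCP pose so that the closed fingertips bear on the pad at rail angle th"""
    s,c=np.sin(th),np.cos(th); n=np.array([s,c]); P=np.array([104-173.5*c,46+173.5*s])+7*n+n*(10*s+back)
    xy=w(0,P[0]); return [xy[0],xy[1],(P[1]+dz)/1000+.008]
E
python3 - <<'E'
from h import *
q=down(YAW)
close()
x,y=w(0,136); p=state()["ee_pos"]
move_l([p[0],p[1],.30],.25,q); move_l([x,y,.30],.25,q); move_l([x,y,.215],.15,q)
move_l(tip(1.56,3),.08,q); st()
for th in np.arange(1.5,.29,-.1):
    move_l(tip(th),.09,q); s=st()
    if np.linalg.norm(s["ft_force"])>18: print("STOP"); break
im=get_image("wrist"); cv2.imwrite("pics/w7.png",im["frame"][0:400,160:500])
E
```

```text
t 26.8 p [0.5479 0.1281 0.2292] F [0.4 0.4 0.3] M [-0.04 -0.09 -0.03] gap 0.0003 ff 0.0
t 27.1 p [0.5472 0.1144 0.2281] F [ 0.5  0.8 -0.3] M [-0.03 -0.09 -0.01] gap 0.0006 ff 0.0
t 27.4 p [0.5472 0.0969 0.2278] F [ 0.2 -0.7 -0.6] M [ 0.02 -0.07  0.01] gap 0.0006 ff 0.0
t 27.8 p [0.547  0.0793 0.2255] F [-0.5  0.2  0.1] M [-0.06 -0.08  0.01] gap 0.0003 ff 0.0
t 28.1 p [0.5468 0.062  0.2214] F [-0.7  0.2 -1.3] M [-0.03 -0.08 -0.  ] gap 0.0003 ff 0.0
t 28.4 p [0.5467 0.0452 0.2155] F [-0.5  0.1 -0.3] M [-0.   -0.1  -0.05] gap 0.0005 ff 0.0
t 28.8 p [0.5465 0.0289 0.2079] F [ 1.3 -0.1  0.3] M [-0.03 -0.09 -0.03] gap 0.0000 ff 0.1
t 29.1 p [0.5463 0.0135 0.1986] F [0.3 1.1 0.9] M [ 0.04 -0.08  0.02] gap 0.0006 ff 0.1
t 29.5 p [ 0.5462 -0.0009  0.1877] F [ 0.3  0.1 -0.5] M [ 0.01 -0.11 -0.02] gap 0.0006 ff 0.2
t 29.9 p [ 0.5461 -0.0142  0.1753] F [ 0.2  1.1 -0.1] M [ 0.06 -0.09  0.02] gap 0.0002 ff 0.3
t 30.2 p [ 0.5459 -0.0261  0.1616] F [-0.7  0.5  0.1] M [ 0.07 -0.03 -0.02] gap 0.0005 ff 0.3
t 30.6 p [ 0.5458 -0.0366  0.1466] F [ 0.3  0.4 -0.2] M [ 0.09 -0.03  0.01] gap 0.0002 ff 0.4
t 30.9 p [ 0.5458 -0.0456  0.1307] F [-0. -0.  2.] M [-0.1  -0.06  0.04] gap 0.0004 ff 0.5
t 31.2 p [ 0.5456 -0.0527  0.1138] F [-0.6 -0.5  0.6] M [-0.09 -0.01 -0.06] gap 0.0005 ff 0.6
```

View pics/w7.png

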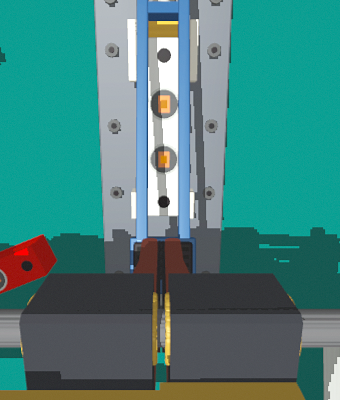

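The rail is under the closed fingertips and following, and the bar stays put below it. Now I'll press it shut gently.

```bash
python3 - <<'E'
from h import *
q=down(YAW)
for th in (.2,.12,.08): move_l(tip(th),.06,q); s=st()
dz=0
c=tip(0)
for z in np.arange(.072,.045,-.001):
    if z>s["ee_pos"][2]+.0005: continue
    move_l([c[0],c[1],z],.02,q); s=st()
    if s["ft_force"][2]>24 or (s["ee_pos"][2]<.0607 and s["ft_force"][2]>15): print("STOP"); break
hold(.2); st()
E
```

```text
t 31.8 p [ 0.5458 -0.0579  0.0967] F [-0.   0.3  2.2] M [ 0.07 -0.02 -0.  ] gap 0.0005 ff 0.6
t 32.1 p [ 0.5457 -0.0609  0.0822] F [-1.2  0.3  2. ] M [ 0.03 -0.02 -0.01] gap 0.0004 ff 0.7
t 32.4 p [ 0.5459 -0.062   0.0752] F [ 0.7 -0.1  1.7] M [-0.09 -0.12 -0.  ] gap 0.0002 ff 0.7
t 32.8 p [ 0.5462 -0.0626  0.0727] F [-1.9  2.5  4.7] M [ 0.36  0.13 -0.01] gap 0.0006 ff 2.7
t 33.0 p [ 0.5462 -0.0626  0.0725] F [-3.4  3.2  8.2] M [ 0.35  0.44 -0.02] gap 0.0003 ff 4.5
t 33.3 p [ 0.5463 -0.0626  0.0722] F [-3.8  2.6 12.3] M [ 0.41  0.74 -0.03] gap 0.0004 ff 6.0
t 33.5 p [ 0.5464 -0.0627  0.0717] F [-5.2  3.2 13. ] M [ 0.47  0.88 -0.04] gap 0.0007 ff 6.9
t 33.8 p [ 0.5464 -0.0627  0.0711] F [-5.  3. 16.] M [ 0.44  1.03 -0.06] gap 0.0005 ff 7.7
t 34.0 p [ 0.5464 -0.0628  0.0703] F [-6.8  3.4 16.7] M [ 0.38  1.14 -0.07] gap 0.0003 ff 8.3
t 34.3 p [ 0.5464 -0.0628  0.0692] F [-7.1  2.2 15.5] M [ 0.36  1.08 -0.05] gap 0.0004 ff 7.9
t 34.5 p [ 0.5464 -0.0629  0.0679] F [-5.4  2.5 14.9] M [ 0.3   0.98 -0.06] gap 0.0006 ff 7.4
t 34.8 p [ 0.5463 -0.063   0.0662] F [-3.2  2.5  9.4] M [ 0.14  0.59 
[... 181 characters left out ...]
 -0.1   0.02] gap 0.0003 ff 1.1
t 35.5 p [ 0.5461 -0.0633  0.0613] F [-1.  -0.1  4.3] M [-0.24  0.01 -0.03] gap 0.0006 ff 2.4
t 35.8 p [ 0.5462 -0.0633  0.0612] F [-3.2 -0.8  9. ] M [-0.11  0.36  0.05] gap 0.0002 ff 4.4
t 36.0 p [ 0.5463 -0.0633  0.061 ] F [-4.3 -0.2 12.8] M [-0.06  0.72  0.02] gap 0.0006 ff 6.4
t 36.3 p [ 0.5463 -0.0633  0.0609] F [-5.9 -0.1 16.5] M [-0.02  1.07  0.02] gap 0.0009 ff 8.3
t 36.5 p [ 0.5464 -0.0634  0.0607] F [-8.7  0.3 19.4] M [ 0.06  1.47 -0.  ] gap 0.0004 ff 10.3
t 36.8 p [ 0.5464 -0.0634  0.0606] F [-10.1   0.7  24.7] M [ 0.04  1.82 -0.01] gap 0.0003 ff 12.2
STOP
t 37.0 p [ 0.5465 -0.0634  0.0606] F [-9.9  0.3 23.8] M [ 0.02  1.78 -0.02] gap 0.0004 ff 12.2
```

It peaked at 16.7 N, then dropped through the snap, and met a firm stop with the pad at 52.6 mm, which is shut. I'll back off and check.

```bash
python3 - <<'E'
from h import *
p=tip(0); 
move_l([p[0],p[1],.066],.03); move_l([p[0],p[1],.20],.15); move_l([p[0],p[1]+.02,.24],.15); hold(.3); st()
im=get_image("wrist"); cv2.imwrite("pics/w8.png",im["frame"][0:400,160:500]); W=cloud(im)
hsv=cv2.cvtColor(im["frame"],cv2.COLOR_BGR2HSV)
blue=(hsv[...,0]>100)&(hsv[...,0]<125)&(hsv[...,1]>100)&(abs(W[...,0]-.547)<.03)&(W[...,2]<.3)
P=W[blue]*1000
for y in range(-60,100,20):
    k=abs(P[:,1]-6.4-y)<6
    if k.sum()>5: print("nest y",y,"rail z p90 %.1f"%np.percentile(P[k,2],90))
fit(W,(hsv[...,0]<25)&(hsv[...,1]>100)&(W[...,2]<.045)&(W[...,2]>.03)&(abs(W[...,0]-.547)<.03),20)
E
```

```text
t 39.2 p [ 0.5457 -0.0433  0.239 ] F [ 0.   0.8 -0.2] M [-0.02 -0.12  0.03] gap 0.0005 ff 0.0
nest y -60 rail z p90 49.9
nest y -40 rail z p90 49.2
nest y -20 rail z p90 49.1
nest y 0 rail z p90 49.2
nest y 20 rail z p90 49.1
nest y 40 rail z p90 48.9
nest y 60 rail z p90 49.1
nest y 80 rail z p90 48.9
[314  70  17   6 101] xy 547.2 63.9  size 4.7 x 15.2  ang 89.03  z 35.3
[319 112   8  11  87] xy 547.4 23.0  size 6.8 x 9.4  ang -0.42  z 39.8
[319 148   8  10  78] xy 547.2 -11.0  size 7.0 x 9.1  ang -0.20  z 39.8
```

View pics/w8.png

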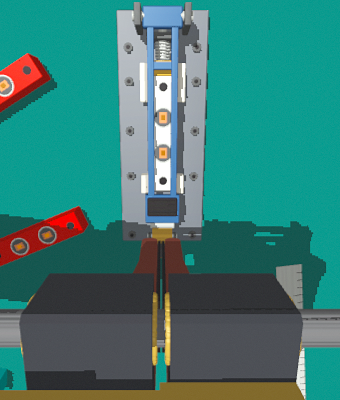

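The rail lies level along its whole length (49.1 mm, within 0.2 mm, less than 0.005 rad) and latched, with its pad at (162,208). The bar is unmoved under it, pockets at (163,117) and (163,153). The arm is clear, so I'm handing in.

```bash
python3 -c "
from bench import *
print(job_done())"
```

```text
the job is handed in; nothing more can be done
None
```

The bare bar is seated pockets up in the nest, with the rail snapped shut over it and staying down; I handed the job in at about 39 s, and `job_done()` returned no verdict.

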